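Shuttle sample pots to the label reader

TASK

The shuttle on the aluminium rail, carrying two sample pots, is held fast by a spring brake. Press the blue pad in the shuttle's middle down with the fingertips to free it and, keeping the pad pressed, push the shuttle along the rail until it rests against the red stop of the label reader; then let the pad spring up so that the brake holds it there. Lift nothing, do not force the shuttle along with its brake on, and leave both pots standing in their nests and everything else where it is.

Things in the scene. Friction and masses are not known exactly. Their poses are not given: they have to be found in the camera images.
- shuttle_mid (a point): Shuttle: steel plate 76 mm (across the rail, x) by 200 mm (along it, y), 12 mm thick. The point is the centre of its underside, 22 mm above the work surface; y runs along the rail, z up. The plate's ends lie 100 mm from it along +y and -y. The blue brake pad is in the middle; 70 mm to either side along y a sample pot stands in a ring-shaped nest.
- shuttle (a joint): Slide of the shuttle along the rail in m, 0 where it starts, growing along the +y axis of shuttle_mid. With the brake freed it slides with about 1.5 N and stays where it is left.
- pad_top (a point): Centre of the top of the blue brake pad, 50 x 50 mm, 42 mm above the work surface when up; moves with the shuttle, y along the rail. On its +y and -y sides a black shoulder of the shuttle stands across the rail (6 mm thick, 56 mm wide, inner face 32 mm from the pad's centre, top 52 mm above the work surface): a fingertip pushed sideways meets it and takes the shuttle along.
- pad (a joint): Travel of the blue pad in m: 0 up (brake on), 0.005 fully down. It springs back up when let go. It starts to move at about 10 N and is fully down at about 11 N; the brake is free from about 0.001 on. With the brake on, the shuttle does not give way below about 40 N.
- red_stop: Red stop block across the rail: 20 mm along the rail (y), 70 mm across, top 52 mm above the work surface; behind it (+x) the black label reader, 120 mm long, 60 mm high. Origin at work-surface height under the block's centre, on the rail's centre line; axes as the rail. It may lie on either side of the shuttle. With the plate's end touching it, shuttle_mid is 110 mm away along y.
- grey_stop: The same stop block in grey, without a reader, near the other end of the rail. Not the one wanted.
- rail: Aluminium rail 560 mm long (y), 70 mm wide, 20 mm high, fixed to the table. Origin at the work surface under its centre; y along the rail, x across it and away from the robot.
- pot_white_mid (a point): Centre (half-way up) of the white lidded sample pot, 44 mm across, 40 mm high, 90 g, standing loose in the +y nest of the shuttle.
- pot_amber_mid (a point): Centre of the amber sample pot with black lid, same size, standing loose in the -y nest of the shuttle.
- dropper_mid (a point): Small amber bottle, 34 mm across, 85 mm high, loose behind the rail's middle; the point is half-way up.
- spatula_grip (a point): Spatula, 200 mm long, lying roughly parallel to the rail between the rail and the robot; the point is on its handle.
- bottle_mid (a point): Large amber bottle, 72 mm across, 170 mm high; the point is half-way up.
- bowl: Steel mixing bowl, 200 mm across, 85 mm high; origin under its centre.
- beaker: Glass beaker, 68 mm across, 90 mm high; origin under its centre.
- jar_mid (a point): White cream jar with red lid, 64 mm across, 60 mm high, to the left of the rail; the point is half-way up.
Not all that is in view belongs to the job. Leave any green look-alike of the part that bears pot_white_mid alone. Leave any yellow look-alike of the red_stop alone.

How it is judged:
On the way, in this order (a step that is already met when the one before it is completed fails the run):
1. the pad is pressed down while the shuttle is still where it started (value of joint pad above 0.0015 m and value of joint shuttle between -0.006 and 0.006 m), for 0.05 s.
2. the shuttle is pushed against the red stop with the pad still down (y of shuttle_mid in the frame of red_stop between -0.113 and 0.113 m and value of joint pad above 0.001 m), for 0.1 s.
At the end, for the whole second after the job is handed in: The shuttle's end is within 3 mm of the red stop, at rest with its brake on (the pad up to within 0.8 mm), and both pots stand upright in their nests (y of shuttle_mid in the frame of red_stop between -0.113 and 0.113 m and value of joint pad below 0.0008 m and angle between each of pot_white_mid, pot_amber_mid's own z axis and vertical below 0.1 rad and z of pot_white_mid in the frame of shuttle_mid between 0.028 and 0.036 m and z of pot_amber_mid in the frame of shuttle_mid between 0.028 and 0.036 m and velocity of joint shuttle between -0.005 and 0.005 m/s); the robot touches nothing.
It fails at once if the shuttle is forced along with its brake on (faster than 20 mm/s while the pad is up) (value of joint pad below 0.0003 m and (velocity of joint shuttle above 0.02 m/s or velocity of joint shuttle below -0.02 m/s)).
It fails at once if a sample pot is lifted, tipped or knocked out of its nest (z of any of pot_white_mid, pot_amber_mid in the frame of shuttle_mid above 0.042 m or z of any of pot_white_mid, pot_amber_mid in the frame of shuttle_mid below 0.022 m or angle between any of pot_white_mid, pot_amber_mid's own z axis and vertical above 0.35 rad).
It fails at once if a bystander is moved by more than 20 mm (distance of any of dropper_mid, spatula_grip, bottle_mid, bowl, beaker, jar_mid from where it was at the start of the episode above 0.02 m).
It also fails if it takes over 38 s, if anything falls off the work surface, if the arm or the gripper's body presses on something with over 40 N, if the wrist force passes 120 N, or if a joint passes its speed limit or range.

ROBOT

A 6-joint arm with a two-finger parallel gripper is mounted at the origin on the work surface. World frame = base frame: x ahead of the robot, y to its left, z up, the work surface at z = 0. Lengths are in m, angles in rad, forces in N, time in s.
With the tool pointing down it reaches from about 0.2 to 0.875 m from the base axis. Payload 3.4 kg.
Tool frame: the origin (TCP) lies at the very end of the fingers, on their centre line; the grasp point (between the pads) lies 19 mm behind it; z points along the fingers, y is the line along which they close (so a half turn about z gives the same grasp; the last joint's range is limited). The gripper opens to 94 mm and grips with 3 to 60 N. Pads are 16 mm wide; open, the fingers measure 119 mm over their backs; the gripper's body (75 mm by 177 mm) begins 78 mm behind the grasp point.
Start: joints at [-1.465, 0.276, 1.505, -0, 1.361, -0.121], TCP at [0.129, -0.56, 0.205] pointing down, gripper open.
Joint ranges: [-2.89, 2.89], [-0.75, 2.08], [0.22, 2.7], [-1.18, 4.32], [0.11, 2.71], [-2.7, 2.7]. Speed limits (rad/s): [2.57, 2.57, 3.14, 3.14, 3.14, 3.14].

INTERFACE

Orientations are given as a unit quaternion [x, y, z, w].
In Python, from bench import manip gives the robot as it stands.
- The arm moves only by the shell command python3 -m pendant 'ROWS'. ROWS is JSON, a list of rows, each an object of numbers: "wx", "wy", "wz": the turn, a rotation vector about the world's x, y, z in degrees; "x", "y", "z": the shift along the world's x, y, z in m; "jaw": the closure, from 0 (fully open) to 1 (shut). In form: [{"wx": .., "wy": .., "wz": .., "x": .., "y": .., "z": .., "jaw": ..}, ...]. A call has 1 to 12 rows; each row shifts and turns the commanded pose from where the row before left it; what a row does not reach is not made up. A row lasts 1/10 s, in which the tool goes at most 50 mm and 8.59 degrees, less where a joint would pass 70% of its speed; a pose out of reach is approached as far as the arm can. A call with a gripper value outside its range is refused whole. The fingers move at their own pace and stop on an object; the grip force is fixed at half the most. Time passes only in rows, so rows that do not move let the fingers close. It gives the time, the measured TCP pose, the force, the opening and the grip force at its end, in the units of the state.
- manip.get_state(): the state, without advancing time (a new reading comes with each control period).
- manip.camera(name): name is "scene" or "top"; returns the picture (400x640x3 uint8, blue, green, red); there is no depth.
- manip.get_calibration(name): a dict with "intrinsics" (3x3 intrinsics, pixels), "k1" (the pictures are not rectified: a ray, as slopes to the right and down, at radius r is drawn at 1 + k1 r^2 times it, then the intrinsics apply), "extrinsics" (4x4, takes a point from camera to world coordinates). Camera axes: x right, y up, looking along -z (the intrinsics and any distortion apply to the point x, -y, -z); pixel columns grow to the right and rows downward; lengths in m; the calibration is good to about 2 mm. A picture is of the moment at which its call begins. get_calibration takes no time and is no camera call.
- manip.close_job(): hands the job in; it is judged then, once.
The state is a dict: "time_s": time; "qpos": joint angles; "dq": joint speeds; "tau": joint torques, N m; "ee_pos": TCP position; "eef_rot": TCP orientation; "wrist_force": force on the tool from outside, world axes, zero at the start; "wrist_torque": the same for the moment, N m; "finger_gap": finger opening in m; "grasp_force": force on a finger pad.
Only numpy, scipy, OpenCV 4.12 (cv2) and the standard library are available. Lean on these libraries where they do the work, as an engineer would, in place of code of your own. Each camera call takes 0.05 s, during which the arm holds its last target. There are 200 camera calls.

## Working session

There is one attempt and no reset: what is moved stays moved. The work goes in short steps, Python scripts to look and compute and a shell command to move; the robot and the scene stay as the last step left them, time stands still between calls to the robot, and variables do not carry over. Pictures are saved under pics/ and viewed, at most 10 in all, crops included, and the job is handed in when it is done.

```bash
mkdir -p pics
python3 - <<'E'
from bench import manip
import cv2
for n in("scene","top"):
    cv2.imwrite(f"pics/{n}0.png",manip.camera(n)); c=manip.get_calibration(n); print(n,c)
s=manip.get_state();print(s)
E
```

```text
scene {'intrinsics': array([[426.42714012,   0.        , 324.49270343],
       [  0.        , 426.42714012, 202.7344597 ],
       [  0.        ,   0.        ,   1.        ]]), 'k1': -0.1111519882890638, 'extrinsics': array([[ 0.09152068, -0.63011542,  0.77108918,  1.5160048 ],
       [ 0.99566705,  0.04510056, -0.08132077, -0.13821377],
       [ 0.01646492,  0.77519062,  0.6315128 ,  0.89767183],
       [ 0.        ,  0.        ,  0.        ,  1.        ]])}
top {'intrinsics': array([[439.430186  ,   0.        , 320.13275721],
       [  0.        , 439.430186  , 195.74008895],
       [  0.        ,   0.        ,   1.        ]]), 'k1': -0.024434347188882415, 'extrinsics': array([[ 1.70069645e-02,  9.95690772e-01, -9.11627680e-02,
         4.34925458e-01],
       [-9.99855039e-01,  1.70104385e-02, -7.38924965e-04,
        -2.43484053e-02],
       [ 8.14977893e-04,  9.11621198e-02,  9.95835731e-01,
         1.38855026e+00],
       [ 0.00000000e+00,  0.00000000e+00,  0.00000000e+00,
         1.00000000e+00]])}
{'time_s': 0.1, 'qpos': array([-1.46501554e+00,  2.76535366e-01,  1.50594641e+00, -2.33711555e-05,
        1.36073043e+00, -1.20984917e-01]), 'dq': array([ 0.00074881, -0.00128386, -0.00217909,  0.00073094,  0.00079479,
        0.00031135]), 'tau': array([ 1.58834402e-03, -4.05455232e+01, -2.37780583e+01,  7.02493242e-02,
        2.99186481e-02, -4.30335353e-05]), 'ee_pos': array([ 0.12921766, -0.55978669,  0.20471316]), 'eef_rot': array([ 9.93578445e-01,  1.13142467e-01, -5.27051105e-06, -8.09835279e-04]), 'wrist_force': array([-0.39858865, -0.27041338,  0.21481838]), 'wrist_torque': array([-0.00385577, -0.0286807 ,  0.0067078 ]), 'grasp_force': 0.0, 'finger_gap': 0.0939361727776817}
```

View pics/top0.png

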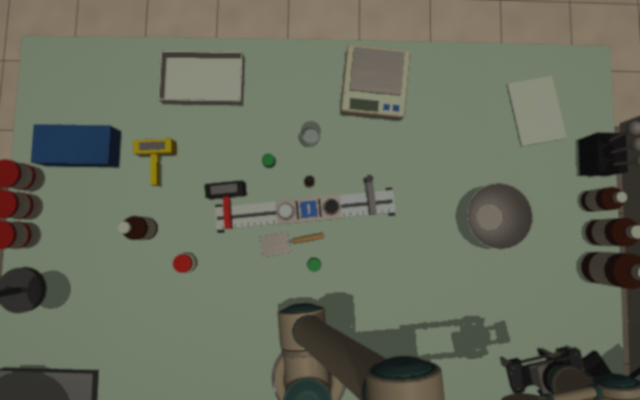

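View pics/scene0.png

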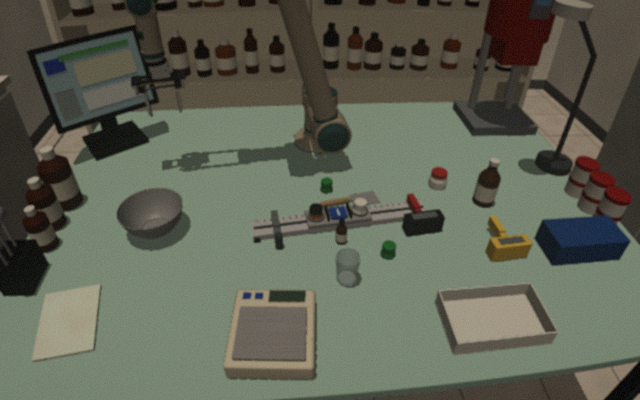

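The top view shows the rail from (217,214) to (393,201). The red stop is at (227,212) with the black reader at (225,189), the pad at (308,209), the white pot at (286,211), the amber pot at (331,207) and the grey stop at (370,195).

Candidates for the red stop are (227,212), which is red, on the rail and next to the black reader, and (154,160), which is yellow, off the rail and a look-alike. The red one fits. I'll confirm it in a crop.

```bash
python3 - <<'E'
import cv2
a=cv2.imread("pics/top0.png")[170:250,205:405]
a=cv2.convertScaleAbs(a,alpha=1.6)
cv2.imwrite("pics/crop.png",cv2.resize(a,None,fx=4,fy=4,interpolation=cv2.INTER_CUBIC))
E
cat > h.py <<'E'
import numpy as np,cv2
from bench import manip
def px2w(n,u,v,z):
    c=manip.get_calibration(n);K=c["intrinsics"];E=c["extrinsics"]
    p=cv2.undistortPoints(np.array([[[u,v]]],float),K,np.array([c["k1"],0,0,0,0.]))[0,0]
    d=E[:3,:3]@np.array([p[0],-p[1],-1]);o=E[:3,3]
    return o+d*(z-o[2])/d[2]
E
```

```text
(no output)
```

View pics/crop.png

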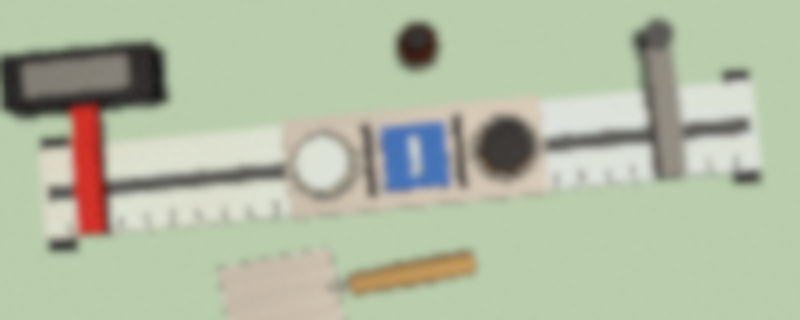

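The crop confirms it: the red bar at crop (88,168) lies across the rail with the black reader beside it. The pad centre is at crop (414,157) and the plate's left end at crop (287,170).

Run:
```python
from h import *
f=lambda X,Y,z:px2w("top",(X+.5)/4-.5+205,(Y+.5)/4-.5+170,z)
P={k:f(*v) for k,v in dict(pad=(414,157,.042),padL=(383,160,.042),padR=(447,154,.042),shL=(371,160,.052),shR=(459,150,.052),slotL=(50,194,.02),slotR=(750,126,.02),endA=(283,122,.034),endB=(292,217,.034),endC=(540,98,.034),endD=(549,191,.034),redA=(98,105,.052),redB=(106,232,.052),white=(322,165,.074),amber=(505,147,.074)).items()}
for k,v in P.items(): print(k,v.round(4))
d=P['slotL']-P['slotR'];d/=np.linalg.norm(d);print("dir",d,np.degrees(np.arctan2(-d[0],d[1])))
d2=(P['endA']+P['endB']-P['endC']-P['endD']);print(np.degrees(np.arctan2(-d2[0],d2[1])),np.linalg.norm(d2)/2, (P['endA']+P['endB']+P['endC']+P['endD'])/4)
w=P['white']-P['amber'];print(np.degrees(np.arctan2(-w[0],w[1])),(P['white']+P['amber'])/2,np.linalg.norm(w))
print("gap",((P['redA']+P['redB']-P['endA']-P['endB'])/2)@d)
```

```text
pad [0.5171 0.0128 0.042 ]
padL [0.5144 0.0365 0.042 ]
padR [ 0.5198 -0.0125  0.042 ]
shL [0.5136 0.0452 0.052 ]
shR [ 0.5224 -0.0216  0.052 ]
slotL [0.4847 0.2965 0.02  ]
slotR [ 0.5471 -0.2487  0.02  ]
endA [0.5429 0.1148 0.034 ]
endB [0.4697 0.106  0.034 ]
endC [ 0.565  -0.0836  0.034 ]
endD [ 0.4931 -0.0915  0.034 ]
redA [0.5521 0.2548 0.052 ]
redB [0.4554 0.2453 0.052 ]
white [0.508  0.0807 0.074 ]
amber [ 0.5238 -0.0561  0.074 ]
dir [-0.11385659  0.9934972   0.        ] 6.5376791065726465
6.543930100715159 0.1992692245260062 [0.51769617 0.01143899 0.034     ]
6.607023237837951 [0.51588542 0.01228507 0.074     ] 0.13770996818878672
gap 0.13899287903570512
```

Pad centre is about (0.517, 0.012), the rail yaw is 6.55°, and the push is about 139 mm along (-0.114, 0.9935). I'll shut the fingers on the way over, and align them with the rail by turning wz -6.5°.

```bash
python3 -m pendant '[{"x":0.0215,"y":0.032,"jaw":1},{"x":0.0215,"y":0.032,"jaw":1},{"x":0.0215,"y":0.032,"jaw":1},{"x":0.0215,"y":0.032,"jaw":1},{"x":0.0215,"y":0.032,"jaw":1},{"x":0.0215,"y":0.032,"jaw":1},{"x":0.0215,"y":0.032,"jaw":1},{"x":0.0215,"y":0.032,"jaw":1},{"x":0.0215,"y":0.032,"jaw":1},{"x":0.0215,"y":0.032,"jaw":1},{"x":0.0215,"y":0.032,"jaw":1},{"wz":-6.5,"jaw":1}]'
python3 -m pendant '[{"x":0.025,"y":0.038,"jaw":1},{"x":0.025,"y":0.038,"jaw":1},{"x":0.025,"y":0.038,"jaw":1},{"x":0.025,"y":0.038,"jaw":1},{"x":0.025,"y":0.038,"jaw":1},{"x":0.025,"y":0.036,"jaw":1},{"jaw":1},{"jaw":1},{"jaw":1}]'
```

```text
validation failed for argument at $[0]...
validation failed for argument at $[0]...
```

```bash
python3 -m pendant '[{"wx":0,"wy":0,"wz":0,"x":0.02,"y":0.03,"z":0,"jaw":1}]'; python3 -m pendant --help | head -20
```

```text
time_s: 0.2
ee_pos: [0.1478, -0.5329, 0.2045]
eef_rot: [0.994, 0.112, -0.001, 0.001]
wrist_force: [0.9, 0.4, 0.6]
finger_gap: 0.0892
grasp_force: 0.0invalid input: not JSON, or not a number
```

```bash
python3 -m pendant '[{"wx":0,"wy":0,"wz":0,"x":0.022,"y":0.033,"z":0,"jaw":1},{"wx":0,"wy":0,"wz":0,"x":0.022,"y":0.033,"z":0,"jaw":1},{"wx":0,"wy":0,"wz":0,"x":0.022,"y":0.033,"z":0,"jaw":1},{"wx":0,"wy":0,"wz":0,"x":0.022,"y":0.033,"z":0,"jaw":1},{"wx":0,"wy":0,"wz":0,"x":0.022,"y":0.033,"z":0,"jaw":1},{"wx":0,"wy":0,"wz":0,"x":0.022,"y":0.033,"z":0,"jaw":1},{"wx":0,"wy":0,"wz":0,"x":0.022,"y":0.033,"z":0,"jaw":1},{"wx":0,"wy":0,"wz":0,"x":0.022,"y":0.033,"z":0,"jaw":1},{"wx":0,"wy":0,"wz":0,"x":0.022,"y":0.033,"z":0,"jaw":1},{"wx":0,"wy":0,"wz":0,"x":0.022,"y":0.033,"z":0,"jaw":1},{"wx":0,"wy":0,"wz":0,"x":0.022,"y":0.033,"z":0,"jaw":1},{"wx":0,"wy":0,"wz":-6.5,"x":0,"y":0,"z":0,"jaw":1}]'
python3 -m pendant '[{"wx":0,"wy":0,"wz":0,"x":0.025,"y":0.037,"z":0,"jaw":1},{"wx":0,"wy":0,"wz":0,"x":0.025,"y":0.037,"z":0,"jaw":1},{"wx":0,"wy":0,"wz":0,"x":0.025,"y":0.037,"z":0,"jaw":1},{"wx":0,"wy":0,"wz":0,"x":0.025,"y":0.037,"z":0,"jaw":1},{"wx":0,"wy":0,"wz":0,"x":0.025,"y":0.037,"z":0,"jaw":1},{"wx":0,"wy":0,"wz":0,"x":0,"y":0,"z":0,"jaw":1},{"wx":0,"wy":0,"wz":0,"x":0,"y":0,"z":0,"jaw":1},{"wx":0,"wy":0,"wz":0,"x":0,"y":0,"z":0,"jaw":1}]'
```

```text
time_s: 1.4
ee_pos: [0.3929, -0.1633, 0.2052]
eef_rot: [0.998, 0.058, 0.0, -0.001]
wrist_force: [-0.5, -0.5, -0.2]
finger_gap: 0.0002
grasp_force: 0.0
time_s: 2.2
ee_pos: [0.5153, 0.0169, 0.2051]
eef_rot: [0.998, 0.056, -0.001, 0.0]
wrist_force: [0.3, -0.4, -0.3]
finger_gap: 0.0001
grasp_force: 0.0
```

```bash
python3 -m pendant '[{"wx":0,"wy":0,"wz":0,"x":0,"y":0,"z":-0.04,"jaw":1},{"wx":0,"wy":0,"wz":0,"x":0,"y":0,"z":-0.04,"jaw":1},{"wx":0,"wy":0,"wz":0,"x":0,"y":0,"z":-0.04,"jaw":1},{"wx":0,"wy":0,"wz":0,"x":0,"y":0,"z":-0.02,"jaw":1},{"wx":0,"wy":0,"wz":0,"x":0,"y":0,"z":-0.01,"jaw":1},{"wx":0,"wy":0,"wz":0,"x":0,"y":0,"z":0,"jaw":1},{"wx":0,"wy":0,"wz":0,"x":0,"y":0,"z":0,"jaw":1}]'
python3 - <<'E'
from h import *
a=manip.camera("scene")[170:250,240:460]
b=manip.camera("top")[170:250,205:405]
f=lambda a:cv2.convertScaleAbs(cv2.resize(a,(800,290),interpolation=cv2.INTER_CUBIC),alpha=1.6)
cv2.imwrite("pics/c2.png",np.vstack([f(a),f(b)]))
E
```

```text
time_s: 2.9
ee_pos: [0.5171, 0.0169, 0.0566]
eef_rot: [0.998, 0.056, 0.001, 0.0]
wrist_force: [0.8, -0.4, 0.6]
finger_gap: 0.0001
grasp_force: 0.0
```

View pics/c2.png

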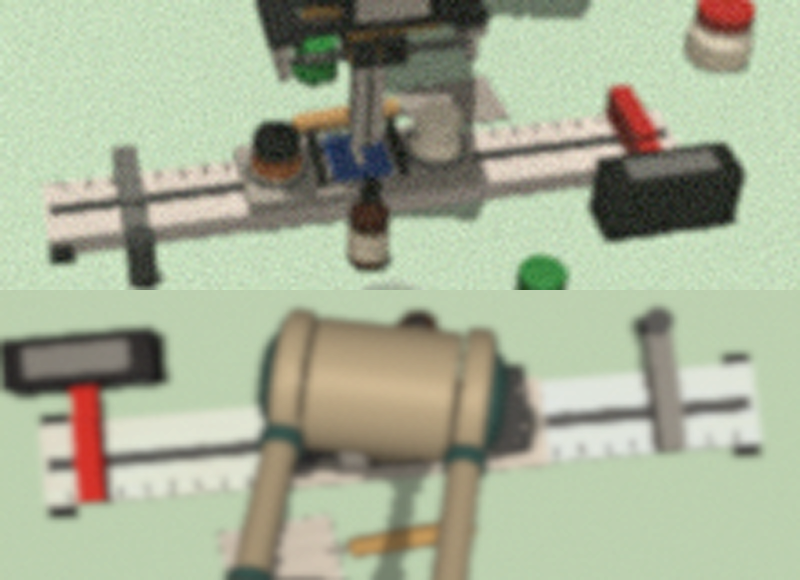

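The upper half shows the closed fingertips at (365,155), over the blue pad and between its shoulders, with both pots undisturbed. The lower half shows the red stop at (88,440), unobstructed. Next I press.

```bash
python3 -m pendant '[{"wx":0,"wy":0,"wz":0,"x":0,"y":0,"z":-0.008,"jaw":1},{"wx":0,"wy":0,"wz":0,"x":0,"y":0,"z":-0.006,"jaw":1},{"wx":0,"wy":0,"wz":0,"x":0,"y":0,"z":-0.003,"jaw":1},{"wx":0,"wy":0,"wz":0,"x":0,"y":0,"z":0,"jaw":1}]'
python3 -m pendant '[{"wx":0,"wy":0,"wz":0,"x":0,"y":0,"z":-0.002,"jaw":1},{"wx":0,"wy":0,"wz":0,"x":0,"y":0,"z":0,"jaw":1}]'
```

```text
time_s: 3.4
ee_pos: [0.5169, 0.0177, 0.0391]
eef_rot: [0.998, 0.057, 0.001, 0.0]
wrist_force: [-1.9, -0.2, 9.5]
finger_gap: 0.0006
grasp_force: 4.7
time_s: 3.6
ee_pos: [0.5169, 0.0177, 0.0374]
eef_rot: [0.998, 0.057, 0.001, 0.0]
wrist_force: [-0.5, -0.4, 9.8]
finger_gap: 0.0005
grasp_force: 4.9
```

```bash
python3 -m pendant '[{"wx":0,"wy":0,"wz":0,"x":0,"y":0,"z":-0.002,"jaw":1},{"wx":0,"wy":0,"wz":0,"x":0,"y":0,"z":0,"jaw":1}]'
python3 -m pendant '[{"wx":0,"wy":0,"wz":0,"x":0,"y":0,"z":-0.0015,"jaw":1},{"wx":0,"wy":0,"wz":0,"x":0,"y":0,"z":0,"jaw":1}]'
```

```text
time_s: 3.8
ee_pos: [0.517, 0.0177, 0.0369]
eef_rot: [0.998, 0.057, 0.001, 0.0]
wrist_force: [-4.0, 0.8, 17.8]
finger_gap: 0.0005
grasp_force: 9.2
time_s: 4.0
ee_pos: [0.517, 0.0177, 0.0366]
eef_rot: [0.998, 0.057, 0.001, 0.0]
wrist_force: [-6.3, 1.0, 27.1]
finger_gap: 0.0007
grasp_force: 13.5
```

```bash
python3 -m pendant '[{"wx":0,"wy":0,"wz":0,"x":-0.0003,"y":0.003,"z":0,"jaw":1},{"wx":0,"wy":0,"wz":0,"x":-0.0006,"y":0.005,"z":0,"jaw":1},{"wx":0,"wy":0,"wz":0,"x":-0.0009,"y":0.008,"z":0,"jaw":1},{"wx":0,"wy":0,"wz":0,"x":-0.0009,"y":0.008,"z":0,"jaw":1},{"wx":0,"wy":0,"wz":0,"x":-0.0009,"y":0.008,"z":0,"jaw":1},{"wx":0,"wy":0,"wz":0,"x":-0.0009,"y":0.008,"z":0,"jaw":1},{"wx":0,"wy":0,"wz":0,"x":-0.0006,"y":0.005,"z":0,"jaw":1},{"wx":0,"wy":0,"wz":0,"x":0,"y":0,"z":0,"jaw":1}]'
```

```text
time_s: 4.8
ee_pos: [0.5117, 0.0632, 0.0365]
eef_rot: [0.998, 0.057, 0.001, 0.0]
wrist_force: [-6.0, 0.1, 27.9]
finger_gap: 0.0003
grasp_force: 13.6
```

```bash
python3 -m pendant '[{"wx":0,"wy":0,"wz":0,"x":-0.0006,"y":0.005,"z":0,"jaw":1},{"wx":0,"wy":0,"wz":0,"x":-0.0009,"y":0.008,"z":0,"jaw":1},{"wx":0,"wy":0,"wz":0,"x":-0.0011,"y":0.01,"z":0,"jaw":1},{"wx":0,"wy":0,"wz":0,"x":-0.0011,"y":0.01,"z":0,"jaw":1},{"wx":0,"wy":0,"wz":0,"x":-0.0011,"y":0.01,"z":0,"jaw":1},{"wx":0,"wy":0,"wz":0,"x":-0.0011,"y":0.01,"z":0,"jaw":1},{"wx":0,"wy":0,"wz":0,"x":-0.0011,"y":0.01,"z":0,"jaw":1},{"wx":0,"wy":0,"wz":0,"x":-0.0009,"y":0.008,"z":0,"jaw":1},{"wx":0,"wy":0,"wz":0,"x":-0.0006,"y":0.005,"z":0,"jaw":1},{"wx":0,"wy":0,"wz":0,"x":-0.0003,"y":0.003,"z":0,"jaw":1},{"wx":0,"wy":0,"wz":0,"x":0,"y":0,"z":0,"jaw":1}]'
```

```text
time_s: 5.9
ee_pos: [0.5025, 0.1423, 0.0365]
eef_rot: [0.998, 0.057, 0.001, -0.0]
wrist_force: [-6.1, -0.8, 26.9]
finger_gap: 0.0005
grasp_force: 13.7
```

```bash
python3 -m pendant '[{"wx":0,"wy":0,"wz":0,"x":-0.0003,"y":0.003,"z":0,"jaw":1},{"wx":0,"wy":0,"wz":0,"x":-0.0003,"y":0.003,"z":0,"jaw":1},{"wx":0,"wy":0,"wz":0,"x":-0.0003,"y":0.003,"z":0,"jaw":1},{"wx":0,"wy":0,"wz":0,"x":0,"y":0,"z":0,"jaw":1}]'
python3 - <<'E'
from h import *
a=manip.camera("scene")[160:240,300:500]
cv2.imwrite("pics/c3.png",cv2.convertScaleAbs(cv2.resize(a,None,fx=4,fy=4,interpolation=cv2.INTER_CUBIC),alpha=1.6))
E
```

```text
time_s: 6.3
ee_pos: [0.5015, 0.151, 0.0365]
eef_rot: [0.998, 0.057, 0.001, 0.0]
wrist_force: [-6.5, -1.3, 27.2]
finger_gap: 0.0003
grasp_force: 13.8
```

View pics/c3.png

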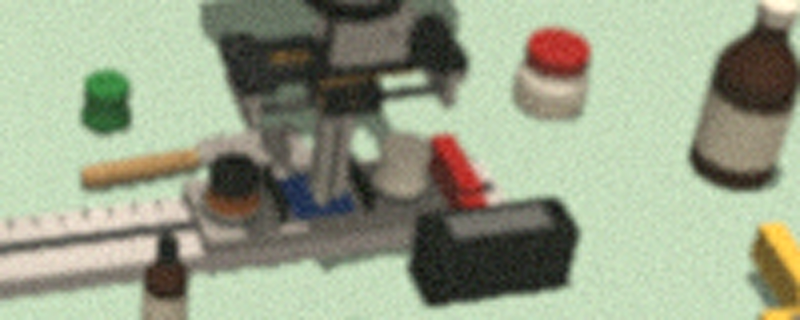

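The plate's +y end has nearly reached the red stop at (460,175), the fingers are on the pad at (328,195), and both pots stand upright. I'll keep pushing slowly until the side force rises.

```bash
for i in 1; do python3 -m pendant '[{"wx":0,"wy":0,"wz":0,"x":-0.0002,"y":0.002,"z":0,"jaw":1},{"wx":0,"wy":0,"wz":0,"x":-0.0002,"y":0.002,"z":0,"jaw":1},{"wx":0,"wy":0,"wz":0,"x":0,"y":0,"z":0,"jaw":1}]'; done
python3 -m pendant '[{"wx":0,"wy":0,"wz":0,"x":-0.0002,"y":0.002,"z":0,"jaw":1},{"wx":0,"wy":0,"wz":0,"x":0,"y":0,"z":0,"jaw":1}]'
```

```text
time_s: 6.65
ee_pos: [0.501, 0.1548, 0.0365]
eef_rot: [0.998, 0.057, 0.001, 0.0]
wrist_force: [-5.9, -1.1, 26.6]
finger_gap: 0.0004
grasp_force: 13.8
time_s: 6.85
ee_pos: [0.5008, 0.1568, 0.0365]
eef_rot: [0.998, 0.057, 0.001, 0.0]
wrist_force: [-7.2, -1.7, 27.9]
finger_gap: 0.0005
grasp_force: 13.8
```

```bash
python3 -m pendant '[{"wx":0,"wy":0,"wz":0,"x":-0.0002,"y":0.002,"z":0,"jaw":1},{"wx":0,"wy":0,"wz":0,"x":0,"y":0,"z":0,"jaw":1}]'
python3 -m pendant '[{"wx":0,"wy":0,"wz":0,"x":-0.0002,"y":0.002,"z":0,"jaw":1},{"wx":0,"wy":0,"wz":0,"x":0,"y":0,"z":0,"jaw":1}]'
```

```text
time_s: 7.05
ee_pos: [0.5007, 0.1574, 0.0365]
eef_rot: [0.998, 0.058, 0.001, 0.002]
wrist_force: [-6.6, -6.1, 27.0]
finger_gap: 0.001
grasp_force: 13.9
time_s: 7.25
ee_pos: [0.5007, 0.1575, 0.0365]
eef_rot: [0.998, 0.058, 0.001, 0.003]
wrist_force: [-4.9, -11.0, 28.3]
finger_gap: 0.0008
grasp_force: 14.0
```

The side force has risen to 11 N and the motion has stalled, so the shuttle is against the stop. I'll ease the side load to about 3 N and lift slowly.

```bash
python3 -m pendant '[{"wx":0,"wy":0,"wz":0,"x":0.0002,"y":-0.002,"z":0,"jaw":1},{"wx":0,"wy":0,"wz":0,"x":0,"y":0,"z":0,"jaw":1}]'
python3 -m pendant '[{"wx":0,"wy":0,"wz":0,"x":0,"y":0,"z":0.002,"jaw":1},{"wx":0,"wy":0,"wz":0,"x":0,"y":0,"z":0.002,"jaw":1},{"wx":0,"wy":0,"wz":0,"x":0,"y":0,"z":0.002,"jaw":1},{"wx":0,"wy":0,"wz":0,"x":0,"y":0,"z":0.002,"jaw":1},{"wx":0,"wy":0,"wz":0,"x":0,"y":0,"z":0.002,"jaw":1},{"wx":0,"wy":0,"wz":0,"x":0,"y":0,"z":0.004,"jaw":1},{"wx":0,"wy":0,"wz":0,"x":0,"y":0,"z":0.01,"jaw":1},{"wx":0,"wy":0,"wz":0,"x":0,"y":0,"z":0.03,"jaw":1},{"wx":0,"wy":0,"wz":0,"x":0,"y":0,"z":0.04,"jaw":1},{"wx":0,"wy":0,"wz":0,"x":0,"y":0,"z":0.04,"jaw":1},{"wx":0,"wy":0,"wz":0,"x":0,"y":0,"z":0,"jaw":1}]'
python3 - <<'E'
from h import *
f=lambda a:cv2.convertScaleAbs(cv2.resize(a,(800,290),interpolation=cv2.INTER_CUBIC),alpha=1.6)
cv2.imwrite("pics/c4.png",np.vstack([f(manip.camera("scene")[160:240,300:500]),f(manip.camera("top")[170:250,205:405])]))
E
```

```text
time_s: 7.45
ee_pos: [0.5007, 0.1574, 0.0365]
eef_rot: [0.998, 0.057, 0.001, 0.001]
wrist_force: [-6.8, -4.8, 28.3]
finger_gap: 0.0003
grasp_force: 13.9
time_s: 8.55
ee_pos: [0.5047, 0.1597, 0.173]
eef_rot: [0.998, 0.057, 0.006, -0.001]
wrist_force: [0.3, 0.3, 0.3]
finger_gap: 0.0003
grasp_force: 0.0
```

View pics/c4.png

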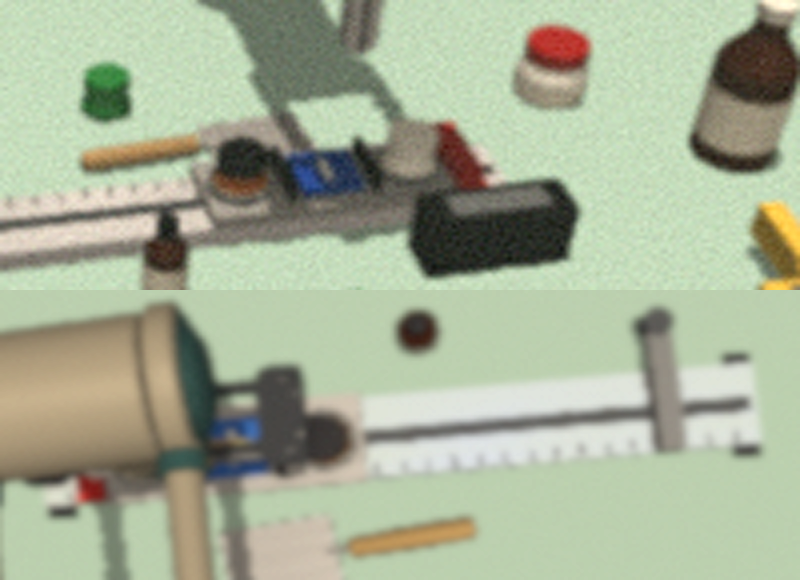

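The pad is up at (325,172), the plate sits against the red stop at (465,155), both pots stand upright, and the arm is clear. The −y plate end has moved from crop x≈545 to 362, which is about 0.14 m, as expected.

```bash
python3 -m pendant '[{"wx":0,"wy":0,"wz":0,"x":0,"y":0,"z":0,"jaw":1},{"wx":0,"wy":0,"wz":0,"x":0,"y":0,"z":0,"jaw":1}]'; python3 -c "
from bench import manip
print(manip.close_job())"
```

```text
time_s: 8.85
ee_pos: [0.4995, 0.1585, 0.1654]
eef_rot: [0.998, 0.057, -0.002, 0.0]
wrist_force: [-0.0, -0.3, 0.2]
finger_gap: 0.0004
grasp_force: 0.0
the job is handed in; nothing more can be done
None
```

I handed the job in at about 8.9 s: the shuttle was pushed about 140 mm until it stalled against the red stop, the pad is up again, both pots look upright, and the arm is clear (no verdict was returned).

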